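Seat the bearing plate in the bending rig, roller side up

ROBOT

A 6-joint arm with a two-finger parallel gripper is mounted at the origin on a cart in front of the work surface, level with it; the furniture and walls round the work are solid. World frame = base frame: x ahead of the robot, y to its left, z up, the work surface at z = 0. Lengths are in m, angles in rad, forces in N, time in s.
With the tool pointing down it reaches from about 0.2 to 0.875 m from the base axis. Payload 3.4 kg.
Tool frame: the origin (TCP) lies between the finger pads; the fingertips stand 11 mm ahead of it and the grasp point (between the pads) lies 8 mm behind it; z points along the fingers, y is the line along which they close (so a half turn about z gives the same grasp; the last joint's range is limited). The gripper opens to 94 mm and grips with 3 to 60 N. Pads are 16 mm wide; open, the fingers measure 119 mm over their backs; the gripper's body (75 mm by 177 mm) begins 78 mm behind the grasp point.
Start: joints at [-1.304, 0.276, 1.505, -0, 1.361, -0.121], TCP at [0.217, -0.532, 0.216] pointing down, gripper open.
Joint ranges: [-2.89, 2.89], [-0.75, 2.08], [0.22, 2.7], [-1.18, 4.32], [0.11, 2.71], [-2.7, 2.7]. Speed limits (rad/s): [2.57, 2.57, 3.14, 3.14, 3.14, 3.14].

INTERFACE

Orientations are given as a rotation vector (axis times angle).
In Python, from workcell import r gives the robot as it stands. The module is installed in compiled form; this text tells all that it offers.
- The arm moves only by the tool carry_out, never from a script. Its argument "increments" is a list of rows, each an object of numbers: "dx", "dy", "dz": the shift along the tool's x, y, z in m; "ax", "ay", "az": the turn, a rotation vector about the tool's x, y, z in degrees; "grip": the finger opening in m, from 0 to 0.094. A call has exactly 8 rows; each row shifts and turns the commanded pose from where the row before left it, along the tool's axes as they then stand; what a row does not reach is not made up. A row lasts 1/12 s, in which the tool goes at most 41.7 mm and 7.16 degrees, less where a joint would pass 70% of its speed; a pose out of reach is approached as far as the arm can. A call with a gripper value outside its range is refused whole. The fingers move at their own pace and stop on an object; "force" is the grip in N (left out, the last holds). Time passes only in rows, so rows that do not move let the fingers close, or fill a call up. It gives the time, the measured TCP pose, the force, the opening and the grip force at its end, in the units of the state.
- r.state(): the state, without advancing time (a new reading comes with each control period).
- r.camera(name): name is "scene" or "top"; returns (picture, depth): 400x640x3 uint8, blue, green, red; 400x640 float32, m along the optical axis (not along the pixel's ray), 0 where there is no reading.
- r.camera_model(name): a dict with "fx", "fy", "cx", "cy" (pixels), "origin" and "rotation" of the camera in the world. Camera axes: x right, y down, z forward; pixel columns grow to the right and rows downward; lengths in m; the calibration is good to about 2 mm. A picture is of the moment at which its call begins. camera_model takes no time and is no camera call.
- r.job_done(): hands the job in; it is judged then, once.
The state is a dict: "time_s": time; "joint_positions": joint angles; "dq": joint speeds; "effort": joint torques, N m; "eef_pos": TCP position; "tool_rot": TCP orientation; "ft_force": force on the tool from outside, world axes, zero at the start; "moment": the same for the moment, N m; "grip_width": finger opening in m; "gripper_force": force on a finger pad.
Only numpy, scipy, OpenCV 4.12 (cv2) and the standard library are available. Lean on these libraries where they do the work, as an engineer would, in place of code of your own. Each camera call takes 0.05 s, during which the arm holds its last target. There are 200 camera calls.

TASK

Fit the loose bearing plate into the empty pocket of the bending-rig bed: it must lie flat on the pocket floor with its half-round roller bar facing up, like the fixed support beside it. One way is to stand it on the bed's wide sill with its plain back towards the pocket, tip it over and push it home. Leave the other things on the bench where they are, and let go of the plate.

Things in the scene. Friction and masses are not known exactly. Their poses are not given: they have to be found in the camera images.
- bearing_plate: Loose steel plate 20 x 110 x 60 mm, 0.45 kg, standing on a long edge. Origin: middle of that edge face. z runs up its 60 mm width, y along its 110 mm length, x through its 20 mm thickness (-10 to 10 mm) and out of the roller face, which bears a half-round bar along y, 8 mm radius, 100 mm long, at z = 30 mm. The back is plain. Standing, grip across the 20 mm, in the top 20 mm above the bar.
- plate_back (a point): Centre of the bearing plate's plain back face, at (-10, 0, 30) mm in the plate's frame.
- rig_bed: Fixed dark steel bed, bright pocket floor, 14 mm thick, x -78 to 82 mm, y -70 to 70 mm, on a light deck plate (top 6 mm above the worktop). Origin: on its underside, below the pocket's centre. Pocket x -32 to 32, y -57 to 57 mm, 8 mm deep. Flat sill at x -78 to -32 mm, on the robot's side. Fixed support block x 41 to 75 mm with a half-round bar along y, crest 34 mm above the underside.
- pocket_floor (a point): Centre of the pocket's floor, 6 mm above the bed's underside; axes as the bed's.
- mortar_prism: Bystander: loose mortar prism 40 x 160 x 40 mm lying along its y axis; origin at the centre of its underside. It stands on the front edge of the worktop, left.
- stopwatch: Bystander: loose dark stopwatch 57 x 63 x 16 mm; origin at the centre of its underside. It stands on the front edge of the worktop, left of the middle.
- beaker: Bystander: empty plastic beaker, 72 mm across, 89 mm high, upright; origin at the centre of its underside. It stands on the front edge of the worktop, right.

How it is judged:
At the end, for the whole second after the job is handed in: The bearing plate lies at rest in the pocket, roller bar up (its x axis within 0.05 rad of straight up), its back within 2 mm of the pocket floor, its centre within 6 mm of the pocket's centre and its length along the pocket's (within 0.08 rad) (angle between bearing_plate's own x axis and vertical below 0.05 rad and horizontal distance between plate_back and pocket_floor below 0.006 m and z of plate_back in the frame of pocket_floor below 0.002 m and angle between the y axis of bearing_plate and the y axis of rig_bed, either way round below 0.08 rad and linear speed of bearing_plate below 0.01 m/s and angular speed of bearing_plate below 0.05 rad/s); the robot touches nothing.
It fails at once if The mortar prism is shifted by more than 20 mm (distance of mortar_prism from where it was at the start of the episode above 0.02 m).
It fails at once if The stopwatch is shifted by more than 20 mm (distance of stopwatch from where it was at the start of the episode above 0.02 m).
It fails at once if The beaker is shifted by more than 20 mm (distance of beaker from where it was at the start of the episode above 0.02 m).
It also fails if it takes over 54 s, if anything falls off the work surface, if the arm or the gripper's body presses on something with over 40 N, if the wrist force passes 120 N, or if a joint passes its speed limit or range.

## Working session

There is one attempt and no reset: what is moved stays moved. The work goes in short steps, Python scripts to look and compute and a tool call to move; the robot and the scene stay as the last step left them, time stands still between calls to the robot, and variables do not carry over. Pictures are saved under pics/ and viewed, at most 10 in all, crops included, and the job is handed in when it is done.

Besides the shell and the picture viewer there is one more tool, called by a JSON object that holds its "api" and its "payload", one argument or row to a line. carry_out: Moves the arm, as the interface text tells. Its arguments: {"type":"object","properties":{"increments":{"type":"array","items":{"type":"object","properties":{"dx":{"type":"number"},"dy":{"type":"number"},"dz":{"type":"number"},"ax":{"type":"number"},"ay":{"type":"number"},"az":{"type":"number"},"grip":{"type":"number"}}}},"force":{"type":"number"}},"required":["increments"]}

```bash
mkdir -p pics
python3 - <<'E'
from workcell import r
import cv2, numpy as np
for n in("scene","top"):
    p,d=r.camera(n); m=r.camera_model(n); cv2.imwrite(f"pics/{n}0.png",p); np.savez(f"{n}0.npz",p=p,d=d)
    print(n,m)
print(r.state())
E
```

```text
scene {'fx': 456.0666101442615, 'fy': 456.0666101442615, 'cx': 318.136917313417, 'cy': 202.19181108846425, 'origin': array([-0.02969032,  0.88539444,  0.61928222]), 'rotation': array([-0.80236051,  2.33414244, -1.39899681])}
top {'fx': 489.9094882893096, 'fy': 489.9094882893096, 'cx': 316.6032507191788, 'cy': 196.1378074579285, 'origin': array([0.4879335 , 0.03906904, 1.30801142]), 'rotation': array([-2.15529611,  2.217359  , -0.07467039])}
{'time_s': 0.1, 'joint_positions': array([-1.30405343e+00,  2.76520242e-01,  1.50599828e+00, -4.12791905e-05,
        1.36068075e+00, -1.21019564e-01]), 'dq': array([ 1.71258673e-05, -1.46963469e-03, -3.15267642e-03,  1.58258522e-03,
       -5.32052760e-04,  1.71363807e-04]), 'effort': array([ 2.45659678e-03, -4.05451941e+01, -2.37779760e+01,  7.05636456e-02,
        2.98774790e-02, -4.28202088e-05]), 'eef_pos': array([ 0.21725918, -0.53185071,  0.21570107]), 'tool_rot': array([-3.08115919e+00, -6.04992198e-01,  2.46826113e-04]), 'ft_force': array([-0.09522541, -0.42786887,  0.97617346]), 'moment': array([-0.00354649,  0.02823247,  0.009095  ]), 'gripper_force': 0.0, 'grip_width': 0.09363980540153238}
```

View pics/scene0.png

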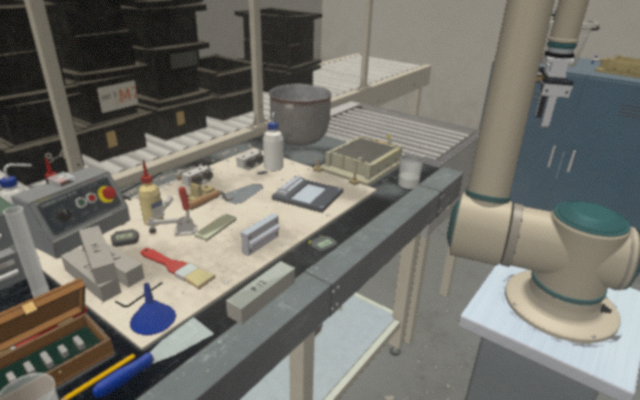

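View pics/top0.png

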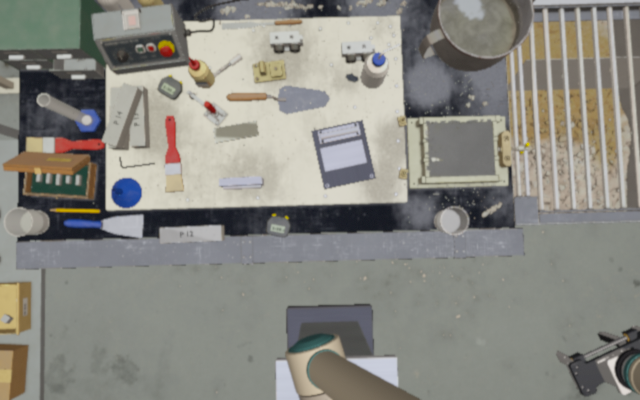

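The top view shows the plate standing at about (241,183). The bed is around (343,154), with its pocket floor at about (344,155) and the sill on the robot's side. In the scene view the plate's bar faces the robot. Next I measure both.

```bash
cat > h.py <<'E'
import cv2, numpy as np
from scipy.spatial.transform import Rotation as R
from workcell import r
def rays(n,uv):
    m=r.camera_model(n); uv=np.atleast_2d(uv).astype(float)
    k=np.c_[(uv[:,0]-m['cx'])/m['fx'],(uv[:,1]-m['cy'])/m['fy'],np.ones(len(uv))]
    return m['origin'],R.from_rotvec(m['rotation']).apply(k)
def plane(n,uv,z):
    o,d=rays(n,uv); return o+d*((z-o[2])/d[:,2])[:,None]
def cloud(n,d):
    v,u=np.mgrid[:400,:640]; o,k=rays(n,np.c_[u.ravel(),v.ravel()])
    return (o+k*d.ravel()[:,None]).reshape(400,640,3)
def pix(n,P):
    m=r.camera_model(n); c=R.from_rotvec(m['rotation']).inv().apply(np.atleast_2d(P)-m['origin'])
    return np.c_[m['fx']*c[:,0]/c[:,2]+m['cx'],m['fy']*c[:,1]/c[:,2]+m['cy']]
E
python3 - <<'E'
from h import *
np.set_printoptions(precision=4,suppress=True)
t=np.load('top0.npz'); s=np.load('scene0.npz')
C=cloud('top',t['d']); S=cloud('scene',s['d'])
for n,X in(('top',C),('scene',S)):
    print(n,'deck z',[np.median(X[...,2][(abs(X[...,0]-x)<.02)&(abs(X[...,1]-y)<.02)]) for x,y in((.5,.1),(.42,.1))])
P=C[175:192,212:270]; m=P[...,2]>.04; q=P[m]; print('plate top pts',m.sum(),q.mean(0),q.min(0),q.max(0),np.percentile(q[:,2],[10,50,90]))
v,u=np.nonzero(m); print(cv2.minAreaRect(np.float32(np.c_[u+212,v+175])))
for z in (.05,.066): 
  print(cv2.minAreaRect(q[q[:,2]>z-.01][:,:2].astype(np.float32)*1000))
B=C[115:195,300:385]; print('bed z hist',np.histogram(B[...,2],bins=np.arange(-.005,.06,.004)))
a=cv2.resize(t['p'][110:200,205:390],None,fx=4,fy=4,interpolation=cv2.INTER_CUBIC)
b=cv2.resize(s['p'][165:265,225:365],None,fx=4,fy=4,interpolation=cv2.INTER_CUBIC)[:, :]
o=np.zeros((600,740,3),np.uint8); o[:360]=a; cv2.imwrite('pics/a1.png',o[:360]); cv2.imwrite('pics/b1.png',b)
E
```

```text
top deck z [np.float64(0.0015052867060594277), np.float64(0.0004373087656446284)]
scene deck z [np.float64(-0.0011257569181370997), np.float64(-0.003739631520510822)]
plate top pts 484 [0.613  0.231  0.0638] [0.4879 0.0391 0.0401] [0.6274 0.2859 1.308 ] [0.0441 0.0658 0.0701]
((240.55111694335938, 182.9709930419922), (11.773178100585938, 43.36103820800781), 86.98721313476562)
((577.03173828125, 151.96246337890625), (279.88775634765625, 66.30652618408203), 65.04652404785156)
((577.384033203125, 151.49746704101562), (280.0555114746094, 64.30482482910156), 64.42525482177734)
bed z hist (array([   3,  203, 1496, 1773,  833,  589,  923,  399,   83,  190,  157,
         97,   29,    0,    0,    0]), array([-0.005, -0.001,  0.003,  0.007,  0.011,  0.015,  0.019,  0.023,
        0.027,  0.031,  0.035,  0.039,  0.043,  0.047,  0.051,  0.055,
        0.059]))
```

View pics/a1.png

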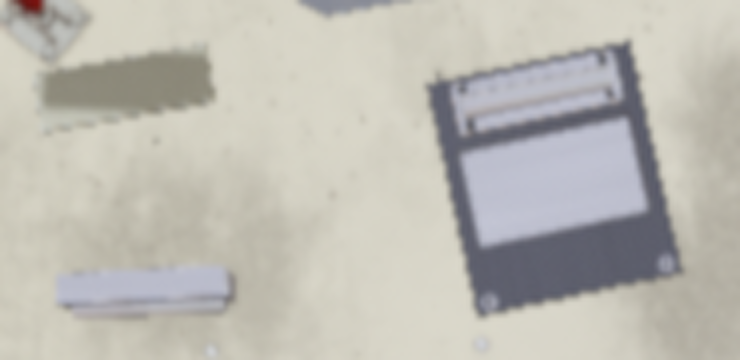

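View pics/b1.png

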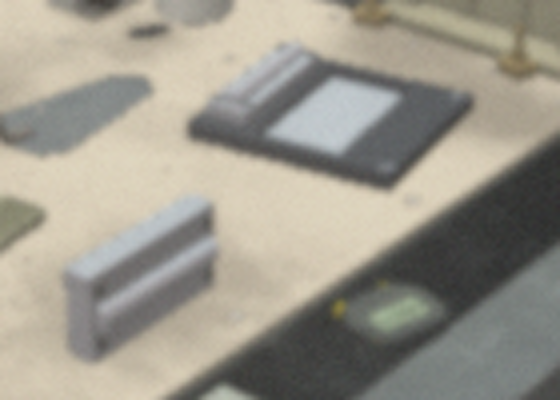

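a1 shows the plate's top face at (57..230, 268..302), with the bar below it on the robot's side. The bed's corners are at about (430,86), (632,43), (681,271) and (478,315), and the bright pocket quad is at (461,153)–(648,211). In b1 the top-face corners of the plate are near (65,275) and (213,203), and its bar faces the robot. I'll refine these with masks and cross-view heights.

```bash
cat > meas.py <<'E'
from h import *
np.set_printoptions(precision=4,suppress=True)
def tri(uvt,uvs):
    o1,d1=rays('top',uvt);o2,d2=rays('scene',uvs);d1=d1[0];d2=d2[0]
    A=np.c_[d1,-d2]; t=np.linalg.lstsq(A,o2-o1,rcond=None)[0]; a=o1+t[0]*d1;b=o2+t[1]*d2
    return (a+b)/2,np.linalg.norm(a-b)
def up(p,box,k=4):
    x0,y0,x1,y1=box; return cv2.resize(p[y0:y1,x0:x1],None,fx=k,fy=k,interpolation=cv2.INTER_CUBIC)
def full(pts,box,k=4): return (np.asarray(pts,float)+.5)/k-.5+np.array(box[:2])
def quad(mask):
    c=max(cv2.findContours(mask,cv2.RETR_EXTERNAL,cv2.CHAIN_APPROX_NONE)[0],key=cv2.contourArea)
    return cv2.boxPoints(cv2.minAreaRect(c)),c
def rect(n,q,box,z):
    P=plane(n,full(q,box),z)[:,:2]; c=P.mean(0); e=[P[1]-P[0],P[2]-P[1]]; e.sort(key=np.linalg.norm)
    return c,[np.linalg.norm(x)*1000 for x in e],np.degrees([np.arctan2(x[1],x[0]) for x in e])
E
python3 - <<'E'
from meas import *
p=np.load('top0.npz')['p']
box=(300,112,385,195); I=up(p,box).astype(int); sat=I[...,0]-I[...,2]; V=I.max(2)
print('px BGR deck,bed,floor,plate',p[190,300],p[177,345],p[157,344],p[181,240])
bed=((sat>8)).astype(np.uint8)*255
bed=cv2.morphologyEx(bed,cv2.MORPH_OPEN,np.ones((7,7))); 
q,c=quad(bed); q_bed=q; print('bed',full(q,box)); 
hull=cv2.convexHull(c)
for z in(.02,): print(rect('top',q,box,z))
br=((sat>8)&(V>160)).astype(np.uint8)*255; br=cv2.morphologyEx(br,cv2.MORPH_OPEN,np.ones((9,9)))
q,c=quad(br); print('floor',full(q,box)); print(rect('top',q,box,.012), rect('top',q,box,.02))
box=(212,170,270,195); I=up(p,box,8).astype(int); sat=I[...,0]-I[...,2]; V=I.max(2)
m=((sat>8)).astype(np.uint8)*255; q,c=quad(m)
P=(np.asarray(q)+.5)/8-.5+np.array(box[:2]); print('plate+bar',P)
m=((sat>8)&(V>185)).astype(np.uint8)*255; m=cv2.morphologyEx(m,cv2.MORPH_OPEN,np.ones((25,25))); q,c=quad(m)
P=(np.asarray(q)+.5)/8-.5+np.array(box[:2]); print('plate top',P); print(rect('top',q*0.5,box,.066))
print(V[:,232:240].mean(1).astype(int)[60:170:3])
# two-view heights
T=lambda x,y:(np.array([x,y])+.5)/4-.5+[205,110]
S=lambda x,y:(np.array([x,y])+.5)/4-.5+[225,165]
for n,a,b in(('plate L-back',T(57,273),S(65,273)),('plate R-back',T(229,267),S(185,197)),('plate R-front',T(230,298),S(213,205)),('bed near-R',T(681,271),S(398,178)),('bed near-L?',T(478,315),S(398,178)),('floor near-L',T(481,246),S(343,153)),('floor far-L',T(461,153),S(268,127)),('floor near R',T(648,211),S(403,97)),('bed near R',T(681,271),S(472,95))):
    print(n,*tri(a,b))
E
```

```text
px BGR deck,bed,floor,plate [198 211 214] [109  96  95] [207 192 190] [202 188 186]
bed [[312.0278 131.197 ]
 [361.7542 120.2454]
 [374.3043 177.2299]
 [324.5779 188.1815]]
(array([ 0.6858, -0.0356]), [np.float64(135.6561241908803), np.float64(155.88569594868727)], array([ -79.0756, -169.7062]))
floor [[319.4037 147.9429]
 [361.4129 138.7101]
 [366.5696 162.1729]
 [324.5603 171.4057]]
(array([ 0.6845, -0.0355]), [np.float64(64.55396720435694), np.float64(115.01533459115116)], array([-169.6972,  -79.13  ])) (array([ 0.6833, -0.035 ]), [np.float64(64.15548943737852), np.float64(114.3053696473847)], array([-169.6972,  -79.13  ]))
plate+bar [[218.647  178.3052]
 [260.999  176.2138]
 [261.4327 184.9964]
 [219.0807 187.0878]]
plate top [[218.7353 178.3896]
 [260.5915 176.2152]
 [260.9541 183.1948]
 [219.0979 185.3691]]
(array([0.6176, 0.2322]), [np.float64(17.89305046647424), np.float64(106.76359332276374)], array([-178.2195,  -88.6412]))
[184 190 196 201 202 202 202 202 202 202 202 202 203 203 203 202 199 194
 188 179 170 165 167 174 179 181 179 174 169 164 163 163 167 173 180 187
 188]
plate L-back [0.6263 0.2859 0.0592] 0.0031205096860151336
plate R-back [0.6293 0.1777 0.0589] 0.0027758300194580575
plate R-front [0.6085 0.1767 0.0607] 0.0011182880157892196
bed near-R [ 0.6499 -0.1138 -0.0636] 0.04808178447721571
bed near-L? [0.593  0.0152 0.0153] 0.008405685607239918
floor near-L [0.64   0.0127 0.0168] 0.005328179112306241
floor far-L [0.7005 0.0232 0.0211] 0.008635134191631942
floor near R [ 0.6645 -0.0975  0.0084] 0.002397184716404765
bed near R [ 0.6207 -0.1185  0.0165] 0.0027250831091020955
```

```bash
cat >> h.py <<'E'
def tool(yaw,tilt=0):
    # tool y along horizontal dir yaw(deg), z down, tilted so the hand leans to +yaw dir by tilt
    c,s=np.cos(np.radians(yaw)),np.sin(np.radians(yaw))
    M=np.array([[-s,c,0],[c,s,0],[0,0,-1.]]).T
    return R.from_matrix(M)*R.from_rotvec([np.radians(tilt),0,0])
def plan(p,Q,n=8):
    s=r.state(); P=s['eef_pos']; A=R.from_rotvec(s['tool_rot']); w=(A.inv()*Q).as_rotvec()
    print('err mm',np.round((np.array(p)-P)*1000,1),'rot deg',np.round(np.degrees(w),2))
    for i in range(n):
        B=A*R.from_rotvec(w*i/n); d=B.inv().apply((np.array(p)-P)/n)
        print(i,np.round(d,4),np.round(np.degrees(w)/n,2))
E
python3 -c "
from h import *
plan([.6175,.232,.16],tool(1.6),24)"
```

```text
err mm [400.2 763.9 -55.7] rot deg [-7.000e-02 -6.000e-02 -6.938e+01]
0 [ 0.0275 -0.0232  0.0024] [-0.   -0.   -2.89]
1 [ 0.0286 -0.0217  0.0024] [-0.   -0.   -2.89]
2 [ 0.0297 -0.0203  0.0024] [-0.   -0.   -2.89]
3 [ 0.0307 -0.0187  0.0024] [-0.   -0.   -2.89]
4 [ 0.0316 -0.0172  0.0024] [-0.   -0.   -2.89]
5 [ 0.0324 -0.0156  0.0023] [-0.   -0.   -2.89]
6 [ 0.0331 -0.0139  0.0023] [-0.   -0.   -2.89]
7 [ 0.0338 -0.0122  0.0023] [-0.   -0.   -2.89]
8 [ 0.0344 -0.0105  0.0023] [-0.   -0.   -2.89]
9 [ 0.0348 -0.0088  0.0023] [-0.   -0.   -2.89]
10 [ 0.0352 -0.007   0.0023] [-0.   -0.   -2.89]
11 [ 0.0356 -0.0052  0.0023] [-0.   -0.   -2.89]
12 [ 0.0358 -0.0034  0.0023] [-0.   -0.   -2.89]
13 [ 0.0359 -0.0016  0.0023] [-0.   -0.   -2.89]
14 [0.0359 0.0002 0.0023] [-0.   -0.   -2.89]
15 [0.0359 0.002  0.0023] [-0.   -0.   -2.89]
16 [0.0357 0.0038 0.0023] [-0.   -0.   -2.89]
17 [0.0355 0.0056 0.0023] [-0.   -0.   -2.89]
18 [0.0352 0.0074 0.0023] [-0.   -0.   -2.89]
19 [0.0347 0.0092 0.0023] [-0.   -0.   -2.89]
20 [0.0342 0.0109 0.0023] [-0.   -0.   -2.89]
21 [0.0336 0.0126 0.0023] [-0.   -0.   -2.89]
22 [0.033  0.0143 0.0023] [-0.   -0.   -2.89]
23 [0.0322 0.016  0.0023] [-0.   -0.   -2.89]
```

{"api": "carry_out", "payload": {
  "increments": [
    {"dx":0.0275,"dy":-0.023,"dz":0,"az":-2.9,"grip":0.094},
    {"dx":0.0285,"dy":-0.0215,"az":-2.9},
    {"dx":0.0295,"dy":-0.02,"az":-2.9},
    {"dx":0.0305,"dy":-0.0185,"az":-2.9},
    {"dx":0.0315,"dy":-0.017,"az":-2.9},
    {"dx":0.0325,"dy":-0.0155,"az":-2.9},
    {"dx":0.033,"dy":-0.014,"az":-2.9},
    {"dx":0.034,"dy":-0.012,"az":-2.9}
  ]
}}

```text
invalid input at $.increments[0]: expected keys dx, dy, dz, ax, ay, az, grip
```

{"api": "carry_out", "payload": {
  "increments": [
    {"dx":0.0345,"dy":-0.0105,"az":-2.9},
    {"dx":0.035,"dy":-0.009,"az":-2.9},
    {"dx":0.035,"dy":-0.007,"az":-2.9},
    {"dx":0.0355,"dy":-0.005,"az":-2.9},
    {"dx":0.036,"dy":-0.0035,"az":-2.9},
    {"dx":0.036,"dy":-0.0015,"az":-2.9},
    {"dx":0.036,"dy":0,"az":-2.9},
    {"dx":0.036,"dy":0.002,"az":-2.9}
  ]
}}

```text
invalid input at $.increments[0]: expected keys dx, dy, dz, ax, ay, az, grip
```

```bash
python3 -c "
from h import *
plan([.6175,.232,.13],tool(1.6),8)"
```

```text
err mm [400.2 763.9 -85.7] rot deg [-7.000e-02 -6.000e-02 -6.938e+01]
0 [ 0.0824 -0.0695  0.0108] [-0.01 -0.01 -8.67]
1 [ 0.092  -0.0562  0.0108] [-0.01 -0.01 -8.67]
2 [ 0.0994 -0.0417  0.0108] [-0.01 -0.01 -8.67]
3 [ 0.1045 -0.0263  0.0108] [-0.01 -0.01 -8.67]
4 [ 0.1073 -0.0102  0.0108] [-0.01 -0.01 -8.67]
5 [0.1076 0.0061 0.0107] [-0.01 -0.01 -8.67]
6 [0.1055 0.0222 0.0107] [-0.01 -0.01 -8.67]
7 [0.1009 0.0379 0.0107] [-0.01 -0.01 -8.67]
```

All keys are required in every row.

{"api": "carry_out", "payload": {
  "increments": [
    {"dx":0.0275,"dy":-0.023,"dz":0,"ax":0,"ay":0,"az":-2.9,"grip":0.094},
    {"dx":0.0285,"dy":-0.0215,"dz":0,"ax":0,"ay":0,"az":-2.9,"grip":0.094},
    {"dx":0.0295,"dy":-0.02,"dz":0,"ax":0,"ay":0,"az":-2.9,"grip":0.094},
    {"dx":0.0305,"dy":-0.0185,"dz":0,"ax":0,"ay":0,"az":-2.9,"grip":0.094},
    {"dx":0.0315,"dy":-0.017,"dz":0,"ax":0,"ay":0,"az":-2.9,"grip":0.094},
    {"dx":0.0325,"dy":-0.0155,"dz":0,"ax":0,"ay":0,"az":-2.9,"grip":0.094},
    {"dx":0.033,"dy":-0.014,"dz":0,"ax":0,"ay":0,"az":-2.9,"grip":0.094},
    {"dx":0.034,"dy":-0.012,"dz":0,"ax":0,"ay":0,"az":-2.9,"grip":0.094}
  ]
}}

```text
time_s: 0.77
eef_pos: [0.3513, -0.277, 0.2162]
tool_rot: [-2.896, -1.215, 0.0]
ft_force: [-0.1, -0.4, 0.3]
grip_width: 0.094
gripper_force: 0.0
```

{"api": "carry_out", "payload": {
  "increments": [
    {"dx":0.0345,"dy":-0.0105,"dz":0,"ax":0,"ay":0,"az":-2.9,"grip":0.094},
    {"dx":0.035,"dy":-0.009,"dz":0,"ax":0,"ay":0,"az":-2.9,"grip":0.094},
    {"dx":0.035,"dy":-0.007,"dz":0,"ax":0,"ay":0,"az":-2.9,"grip":0.094},
    {"dx":0.0355,"dy":-0.005,"dz":0,"ax":0,"ay":0,"az":-2.9,"grip":0.094},
    {"dx":0.036,"dy":-0.0035,"dz":0,"ax":0,"ay":0,"az":-2.9,"grip":0.094},
    {"dx":0.036,"dy":-0.0015,"dz":0,"ax":0,"ay":0,"az":-2.9,"grip":0.094},
    {"dx":0.036,"dy":0,"dz":0,"ax":0,"ay":0,"az":-2.9,"grip":0.094},
    {"dx":0.036,"dy":0.002,"dz":0,"ax":0,"ay":0,"az":-2.9,"grip":0.094}
  ]
}}

```text
time_s: 1.43
eef_pos: [0.4843, -0.0216, 0.2162]
tool_rot: [-2.592, -1.774, 0.001]
ft_force: [0.7, -0.1, -0.6]
grip_width: 0.0939
gripper_force: 0.0
```

```bash
python3 -c "
from h import *
plan([.6175,.232,.14],tool(1.6),8)"
```

```text
err mm [133.2 253.6 -76.2] rot deg [-2.000e-02  1.000e-02 -2.283e+01]
0 [0.0356 0.0041 0.0095] [-0.    0.   -2.85]
1 [0.0353 0.0058 0.0095] [-0.    0.   -2.85]
2 [0.035  0.0076 0.0095] [-0.    0.   -2.85]
3 [0.0346 0.0093 0.0095] [-0.    0.   -2.85]
4 [0.0341 0.011  0.0095] [-0.    0.   -2.85]
5 [0.0335 0.0127 0.0095] [-0.    0.   -2.85]
6 [0.0328 0.0143 0.0095] [-0.    0.   -2.85]
7 [0.0321 0.016  0.0095] [-0.    0.   -2.85]
```

{"api": "carry_out", "payload": {
  "increments": [
    {"dx":0.0355,"dy":0.004,"dz":0.0095,"ax":0,"ay":0,"az":-2.85,"grip":0.094},
    {"dx":0.0355,"dy":0.006,"dz":0.0095,"ax":0,"ay":0,"az":-2.85,"grip":0.094},
    {"dx":0.035,"dy":0.0075,"dz":0.0095,"ax":0,"ay":0,"az":-2.85,"grip":0.094},
    {"dx":0.0345,"dy":0.0095,"dz":0.0095,"ax":0,"ay":0,"az":-2.85,"grip":0.094},
    {"dx":0.034,"dy":0.011,"dz":0.0095,"ax":0,"ay":0,"az":-2.85,"grip":0.08},
    {"dx":0.0335,"dy":0.0125,"dz":0.0095,"ax":0,"ay":0,"az":-2.85,"grip":0.07},
    {"dx":0.033,"dy":0.0145,"dz":0.0095,"ax":0,"ay":0,"az":-2.85,"grip":0.06},
    {"dx":0.032,"dy":0.016,"dz":0.0095,"ax":0,"ay":0,"az":-2.85,"grip":0.055}
  ]
}}

```text
time_s: 2.1
eef_pos: [0.6185, 0.2315, 0.1393]
tool_rot: [-2.19, -2.252, 0.002]
ft_force: [-0.2, -0.3, 0.0]
grip_width: 0.0707
gripper_force: 0.0
```

Run:
```python
from h import *
plan([.6175,.232,.058],tool(1.6),8)
p,d=r.camera("scene"); cv2.imwrite('pics/c1.png',cv2.resize(p[100:260,180:390],None,fx=3,fy=3,interpolation=cv2.INTER_CUBIC))
print(r.state()['joint_positions'])
```

```text
err mm [ -1.    0.5 -81.3] rot deg [-0.06  0.03 -0.02]
0 [ 0.0001 -0.0001  0.0102] [-0.01  0.   -0.  ]
1 [ 0.0001 -0.0001  0.0102] [-0.01  0.   -0.  ]
2 [ 0.0001 -0.0001  0.0102] [-0.01  0.   -0.  ]
3 [ 0.0001 -0.0001  0.0102] [-0.01  0.   -0.  ]
4 [ 0.0001 -0.0001  0.0102] [-0.01  0.   -0.  ]
5 [ 0.0001 -0.0001  0.0102] [-0.01  0.   -0.  ]
6 [ 0.0001 -0.0001  0.0102] [-0.01  0.   -0.  ]
7 [ 0.0001 -0.0001  0.0102] [-0.01  0.   -0.  ]
[0.25810877 0.45713938 1.42328396 0.00518215 1.25962769 0.22517666]
```

View pics/c1.png

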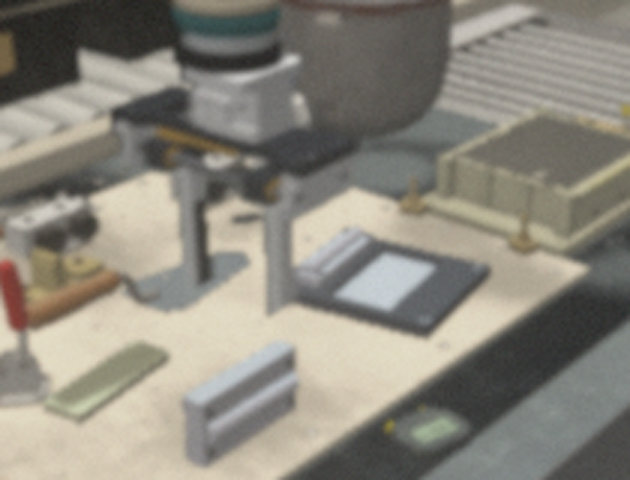

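The view shows the hand above and behind the plate, with the fingers at about (195,275) and (278,305). The long side of the gripper body lies along the closing line. Descending now.

{"api": "carry_out", "payload": {
  "increments": [
    {"dx":0,"dy":-0.001,"dz":0.0105,"ax":0,"ay":0,"az":0,"grip":0.055},
    {"dx":0,"dy":0,"dz":0.0105,"ax":0,"ay":0,"az":0,"grip":0.055},
    {"dx":0,"dy":0,"dz":0.0105,"ax":0,"ay":0,"az":0,"grip":0.055},
    {"dx":0,"dy":0,"dz":0.0105,"ax":0,"ay":0,"az":0,"grip":0.055},
    {"dx":0,"dy":0,"dz":0.0105,"ax":0,"ay":0,"az":0,"grip":0.055},
    {"dx":0,"dy":0,"dz":0.0105,"ax":0,"ay":0,"az":0,"grip":0.055},
    {"dx":0,"dy":0,"dz":0.0105,"ax":0,"ay":0,"az":0,"grip":0.055},
    {"dx":0,"dy":0,"dz":0.0075,"ax":0,"ay":0,"az":0,"grip":0.055}
  ]
}}

```text
time_s: 2.82
eef_pos: [0.6169, 0.2291, 0.0581]
tool_rot: [-2.194, -2.248, 0.002]
ft_force: [0.1, -0.5, 0.0]
grip_width: 0.0551
gripper_force: 0.0
```

{"api": "carry_out", "payload": {
  "increments": [
    {"dx":0,"dy":0,"dz":0,"ax":0,"ay":0,"az":0,"grip":0.04},
    {"dx":0,"dy":0,"dz":0,"ax":0,"ay":0,"az":0,"grip":0.03},
    {"dx":0,"dy":0,"dz":0,"ax":0,"ay":0,"az":0,"grip":0.02},
    {"dx":0,"dy":0,"dz":0,"ax":0,"ay":0,"az":0,"grip":0.01},
    {"dx":0,"dy":0,"dz":0,"ax":0,"ay":0,"az":0,"grip":0.01},
    {"dx":0,"dy":0,"dz":0,"ax":0,"ay":0,"az":0,"grip":0.01},
    {"dx":0,"dy":0,"dz":0,"ax":0,"ay":0,"az":0,"grip":0.01},
    {"dx":0,"dy":0,"dz":0,"ax":0,"ay":0,"az":0,"grip":0.01}
  ],
  "force": 40
}}

```text
time_s: 3.48
eef_pos: [0.6176, 0.2299, 0.06]
tool_rot: [2.193, 2.248, 0.001]
ft_force: [-1.0, -0.2, 3.1]
grip_width: 0.0198
gripper_force: 40.0
```

Plate gripped (19.8 mm opening). Next: lift, and plan the carry and the tilted pose.

```bash
cat >> h.py <<'E'
PC=np.array([.684,-.0355]); YAW=10.4; OFF=np.array([.002,.010,.054])
def tcp_for(bx,by,z,tilt):
    c,s=np.cos(np.radians(YAW)),np.sin(np.radians(YAW))
    w=np.r_[PC+[c*bx-s*by,s*bx+c*by],z]; Q=tool(YAW,tilt); return w-Q.apply(OFF),Q
E
python3 - <<'E'
from h import *
p,Q=tcp_for(-.035,0,.08,0); print(p); plan(p,Q,16)
print(tcp_for(-.035,0,.04,35)[0],tcp_for(-.035,0,.02,35)[0])
E
```

```text
[ 0.64010032 -0.0455905   0.134     ]
err mm [  22.5 -275.5   74. ] rot deg [ 0.05 -0.01 -8.98]
0 [-0.0172  0.001  -0.0046] [ 0.   -0.   -0.56]
1 [-0.0173  0.0008 -0.0046] [ 0.   -0.   -0.56]
2 [-0.0173  0.0006 -0.0046] [ 0.   -0.   -0.56]
3 [-0.0173  0.0005 -0.0046] [ 0.   -0.   -0.56]
4 [-0.0173  0.0003 -0.0046] [ 0.   -0.   -0.56]
5 [-0.0173  0.0001 -0.0046] [ 0.   -0.   -0.56]
6 [-0.0173 -0.     -0.0046] [ 0.   -0.   -0.56]
7 [-0.0173 -0.0002 -0.0046] [ 0.   -0.   -0.56]
8 [-0.0173 -0.0004 -0.0046] [ 0.   -0.   -0.56]
9 [-0.0173 -0.0005 -0.0046] [ 0.   -0.   -0.56]
10 [-0.0173 -0.0007 -0.0046] [ 0.   -0.   -0.56]
11 [-0.0173 -0.0009 -0.0046] [ 0.   -0.   -0.56]
12 [-0.0172 -0.001  -0.0046] [ 0.   -0.   -0.56]
13 [-0.0172 -0.0012 -0.0046] [ 0.   -0.   -0.56]
14 [-0.0172 -0.0014 -0.0046] [ 0.   -0.   -0.56]
15 [-0.0172 -0.0016 -0.0046] [ 0.   -0.   -0.56]
[ 0.67234338 -0.0396728   0.08996997] [ 0.67234338 -0.0396728   0.06996997]
```

{"api": "carry_out", "payload": {
  "increments": [
    {"dx":0,"dy":0,"dz":-0.005,"ax":0,"ay":0,"az":0,"grip":0.01},
    {"dx":0,"dy":0,"dz":-0.01,"ax":0,"ay":0,"az":0,"grip":0.01},
    {"dx":0,"dy":0,"dz":-0.01,"ax":0,"ay":0,"az":0,"grip":0.01},
    {"dx":0,"dy":0,"dz":-0.01,"ax":0,"ay":0,"az":0,"grip":0.01},
    {"dx":0,"dy":0,"dz":-0.01,"ax":0,"ay":0,"az":0,"grip":0.01},
    {"dx":0,"dy":0,"dz":-0.01,"ax":0,"ay":0,"az":0,"grip":0.01},
    {"dx":0,"dy":0,"dz":-0.01,"ax":0,"ay":0,"az":0,"grip":0.01},
    {"dx":0,"dy":0,"dz":-0.005,"ax":0,"ay":0,"az":0,"grip":0.01}
  ]
}}

```text
time_s: 4.15
eef_pos: [0.6182, 0.23, 0.1316]
tool_rot: [2.193, 2.248, 0.004]
ft_force: [0.2, -0.5, -5.6]
grip_width: 0.0197
gripper_force: 40.0
```

Run:
```python
from h import *
print(r.state()['ft_force'],r.state()['eef_pos'])
p,Q=tcp_for(-.035,0,.08,0); plan(p,Q,16)
```

```text
[ 0.22526966 -0.50202723 -5.6444374 ] [0.61820158 0.22999765 0.13164493]
err mm [  21.9 -275.6    2.4] rot deg [ 0.16 -0.02 -8.98]
0 [-0.0173  0.0009 -0.0002] [ 0.01 -0.   -0.56]
1 [-0.0173  0.0008 -0.0002] [ 0.01 -0.   -0.56]
2 [-0.0173  0.0006 -0.0002] [ 0.01 -0.   -0.56]
3 [-0.0173  0.0004 -0.0002] [ 0.01 -0.   -0.56]
4 [-0.0173  0.0003 -0.0002] [ 0.01 -0.   -0.56]
5 [-0.0173  0.0001 -0.0002] [ 0.01 -0.   -0.56]
6 [-0.0173 -0.0001 -0.0002] [ 0.01 -0.   -0.56]
7 [-0.0173 -0.0002 -0.0002] [ 0.01 -0.   -0.56]
8 [-0.0173 -0.0004 -0.0002] [ 0.01 -0.   -0.56]
9 [-0.0173 -0.0006 -0.0002] [ 0.01 -0.   -0.56]
10 [-0.0173 -0.0007 -0.0002] [ 0.01 -0.   -0.56]
11 [-0.0173 -0.0009 -0.0002] [ 0.01 -0.   -0.56]
12 [-0.0172 -0.0011 -0.0001] [ 0.01 -0.   -0.56]
13 [-0.0172 -0.0013 -0.0001] [ 0.01 -0.   -0.56]
14 [-0.0172 -0.0014 -0.0001] [ 0.01 -0.   -0.56]
15 [-0.0172 -0.0016 -0.0001] [ 0.01 -0.   -0.56]
```

{"api": "carry_out", "payload": {
  "increments": [
    {"dx":-0.01,"dy":0.001,"dz":0,"ax":0,"ay":0,"az":-0.5,"grip":0.01},
    {"dx":-0.018,"dy":0.001,"dz":0,"ax":0,"ay":0,"az":-0.6,"grip":0.01},
    {"dx":-0.018,"dy":0.0005,"dz":0,"ax":0,"ay":0,"az":-0.6,"grip":0.01},
    {"dx":-0.018,"dy":0.0005,"dz":0,"ax":0,"ay":0,"az":-0.6,"grip":0.01},
    {"dx":-0.018,"dy":0.0005,"dz":0,"ax":0,"ay":0,"az":-0.6,"grip":0.01},
    {"dx":-0.018,"dy":0,"dz":0,"ax":0,"ay":0,"az":-0.6,"grip":0.01},
    {"dx":-0.018,"dy":0,"dz":0,"ax":0,"ay":0,"az":-0.6,"grip":0.01},
    {"dx":-0.018,"dy":0,"dz":0,"ax":0,"ay":0,"az":-0.6,"grip":0.01}
  ]
}}

```text
time_s: 4.82
eef_pos: [0.6287, 0.0924, 0.1289]
tool_rot: [-2.098, -2.337, 0.002]
ft_force: [0.2, -0.9, -4.9]
grip_width: 0.0199
gripper_force: 40.0
```

{"api": "carry_out", "payload": {
  "increments": [
    {"dx":-0.018,"dy":-0.0005,"dz":0,"ax":0,"ay":0,"az":-0.6,"grip":0.01},
    {"dx":-0.018,"dy":-0.0005,"dz":0,"ax":0,"ay":0,"az":-0.6,"grip":0.01},
    {"dx":-0.018,"dy":-0.0005,"dz":0,"ax":0,"ay":0,"az":-0.6,"grip":0.01},
    {"dx":-0.018,"dy":-0.001,"dz":0,"ax":0,"ay":0,"az":-0.6,"grip":0.01},
    {"dx":-0.018,"dy":-0.001,"dz":0,"ax":0,"ay":0,"az":-0.6,"grip":0.01},
    {"dx":-0.018,"dy":-0.001,"dz":0,"ax":0,"ay":0,"az":-0.6,"grip":0.01},
    {"dx":-0.018,"dy":-0.0015,"dz":0,"ax":0,"ay":0,"az":-0.6,"grip":0.01},
    {"dx":-0.01,"dy":-0.0015,"dz":0,"ax":0,"ay":0,"az":-0.5,"grip":0.01}
  ]
}}

```text
time_s: 5.48
eef_pos: [0.6407, -0.0445, 0.1289]
tool_rot: [2.002, 2.42, -0.003]
ft_force: [1.4, -0.0, -4.1]
grip_width: 0.0197
gripper_force: 40.0
```

Run:
```python
from h import *
print(r.state()['joint_positions'])
plan(*tcp_for(-.035,0,.05,35),8)
```

```text
[-0.17651137  0.43180448  1.48718386 -0.00197742  1.22308417 -0.3641728 ]
err mm [ 31.6   4.8 -28.9] rot deg [34.94  0.21  0.35]
0 [-0.0001  0.004   0.0036] [4.37 0.03 0.04]
1 [-0.0001  0.0043  0.0033] [4.37 0.03 0.04]
2 [-0.0001  0.0045  0.003 ] [4.37 0.03 0.04]
3 [-0.0001  0.0047  0.0026] [4.37 0.03 0.04]
4 [-0.0001  0.0049  0.0022] [4.37 0.03 0.04]
5 [-0.0001  0.0051  0.0019] [4.37 0.03 0.04]
6 [-0.0001  0.0052  0.0015] [4.37 0.03 0.04]
7 [-0.0001  0.0053  0.0011] [4.37 0.03 0.04]
```

{"api": "carry_out", "payload": {
  "increments": [
    {"dx":0,"dy":0.004,"dz":0.0035,"ax":4.4,"ay":0,"az":0,"grip":0.01},
    {"dx":0,"dy":0.0045,"dz":0.0035,"ax":4.4,"ay":0,"az":0,"grip":0.01},
    {"dx":0,"dy":0.0045,"dz":0.003,"ax":4.4,"ay":0,"az":0,"grip":0.01},
    {"dx":0,"dy":0.0045,"dz":0.0025,"ax":4.4,"ay":0,"az":0,"grip":0.01},
    {"dx":0,"dy":0.005,"dz":0.002,"ax":4.4,"ay":0,"az":0.2,"grip":0.01},
    {"dx":0,"dy":0.005,"dz":0.002,"ax":4.4,"ay":0.2,"az":0.2,"grip":0.01},
    {"dx":0,"dy":0.005,"dz":0.0015,"ax":4.4,"ay":0,"az":0,"grip":0.01},
    {"dx":0,"dy":0.0055,"dz":0.001,"ax":4.4,"ay":0,"az":0,"grip":0.01}
  ]
}}

```text
time_s: 6.15
eef_pos: [0.6739, -0.0356, 0.1]
tool_rot: [-1.711, -2.054, 0.651]
ft_force: [-0.1, -0.4, -5.1]
grip_width: 0.0196
gripper_force: 40.0
```

Run:
```python
from h import *
print(r.state()['joint_positions'])
plan(*tcp_for(-.035,0,.022,35),4)
out=[]
for n,b in(('scene',(230,130,390,250)),('top',(270,90,400,200))):
    p,d=r.camera(n); out.append(cv2.resize(p[b[1]:b[3],b[0]:b[2]],(400,300),interpolation=cv2.INTER_CUBIC))
cv2.imwrite('pics/d1.png',np.hstack(out))
```

```text
[-0.07405896  0.87150605  0.87264928 -0.15958035  1.99150674 -0.27631457]
err mm [ -1.6  -4.1 -28. ] rot deg [-0.19 -0.04  0.02]
0 [-0.0009  0.0036  0.0061] [-0.05 -0.01  0.  ]
1 [-0.0009  0.0036  0.0061] [-0.05 -0.01  0.  ]
2 [-0.0009  0.0036  0.0061] [-0.05 -0.01  0.  ]
3 [-0.0009  0.0036  0.0061] [-0.05 -0.01  0.  ]
```

View pics/d1.png

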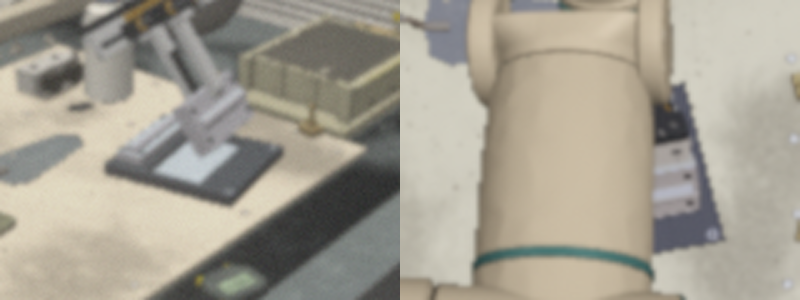

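The scene crop shows the plate held tilted above the bed with its bar side up, bottom edge near (205,145). The arm hides most of the top view. Lowering.

{"api": "carry_out", "payload": {
  "increments": [
    {"dx":-0.0005,"dy":0.0025,"dz":0.004,"ax":0,"ay":0,"az":0,"grip":0.01},
    {"dx":-0.0005,"dy":0.0025,"dz":0.004,"ax":0,"ay":0,"az":0,"grip":0.01},
    {"dx":-0.0005,"dy":0.0025,"dz":0.004,"ax":0,"ay":0,"az":0,"grip":0.01},
    {"dx":-0.0005,"dy":0.0025,"dz":0.004,"ax":0,"ay":0,"az":0,"grip":0.01},
    {"dx":-0.0005,"dy":0.0025,"dz":0.004,"ax":0,"ay":0,"az":0,"grip":0.01},
    {"dx":-0.0005,"dy":0.002,"dz":0.004,"ax":0,"ay":0,"az":0,"grip":0.01},
    {"dx":-0.0005,"dy":0,"dz":0,"ax":0,"ay":0,"az":0,"grip":0.01},
    {"dx":0,"dy":0,"dz":0,"ax":0,"ay":0,"az":0,"grip":0.01}
  ]
}}

```text
time_s: 6.92
eef_pos: [0.6709, -0.0396, 0.0727]
tool_rot: [-1.712, -2.053, 0.651]
ft_force: [-0.3, -0.3, -5.7]
grip_width: 0.0196
gripper_force: 40.0
```

Run:
```python
from h import *
s=r.state();print(s['ft_force'],s['moment'])
plan(*tcp_for(-.035,0,.019,35),1)
p,d=r.camera('scene'); cv2.imwrite('pics/e1.png',cv2.resize(p[165:225,265:345],None,fx=8,fy=8,interpolation=cv2.INTER_CUBIC))
```

```text
[-0.29659665 -0.33521397 -5.73521031] [ 0.08806045 -0.97780999 -0.06517449]
err mm [ 1.4 -0.1 -3.8] rot deg [-0.21 -0.05 -0.02]
0 [-0.0003  0.0033  0.0023] [-0.21 -0.05 -0.02]
```

View pics/e1.png

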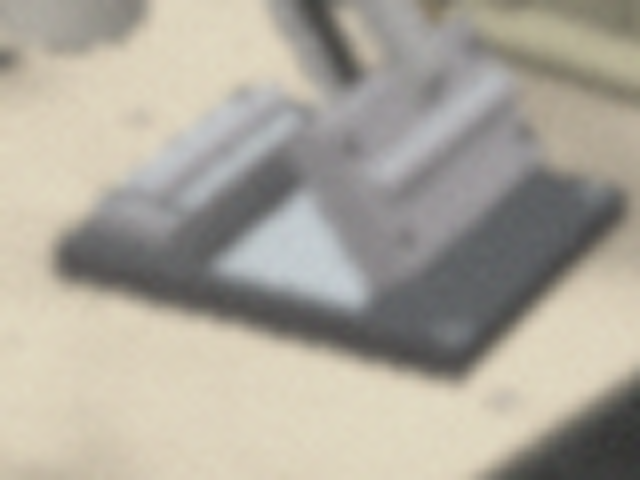

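The plate's lower edge is just at the pocket's near rim, near (365,305). I back off about 2.5 mm towards the sill and lower to contact.

{"api": "carry_out", "payload": {
  "increments": [
    {"dx":0,"dy":-0.002,"dz":0.0015,"ax":0,"ay":0,"az":0,"grip":0.01},
    {"dx":0,"dy":0.0005,"dz":0.0008,"ax":0,"ay":0,"az":0,"grip":0.01},
    {"dx":0,"dy":0.0005,"dz":0.0008,"ax":0,"ay":0,"az":0,"grip":0.01},
    {"dx":0,"dy":0.0005,"dz":0.0008,"ax":0,"ay":0,"az":0,"grip":0.01},
    {"dx":0,"dy":0.0005,"dz":0.0008,"ax":0,"ay":0,"az":0,"grip":0.01},
    {"dx":0,"dy":0,"dz":0,"ax":0,"ay":0,"az":0,"grip":0.01},
    {"dx":0,"dy":0,"dz":0,"ax":0,"ay":0,"az":0,"grip":0.01},
    {"dx":0,"dy":0,"dz":0,"ax":0,"ay":0,"az":0,"grip":0.01}
  ]
}}

```text
time_s: 7.63
eef_pos: [0.6687, -0.0398, 0.0696]
tool_rot: [-1.712, -2.054, 0.651]
ft_force: [1.7, 0.2, 0.9]
grip_width: 0.0197
gripper_force: 40.0
```

Contact (about 6.5 N) at the expected height. Open slowly, so the plate leans down on the back finger.

{"api": "carry_out", "payload": {
  "increments": [
    {"dx":0,"dy":0,"dz":0,"ax":0,"ay":0,"az":0,"grip":0.022},
    {"dx":0,"dy":0,"dz":0,"ax":0,"ay":0,"az":0,"grip":0.026},
    {"dx":0,"dy":0,"dz":0,"ax":0,"ay":0,"az":0,"grip":0.03},
    {"dx":0,"dy":0,"dz":0,"ax":0,"ay":0,"az":0,"grip":0.035},
    {"dx":0,"dy":0,"dz":0,"ax":0,"ay":0,"az":0,"grip":0.04},
    {"dx":0,"dy":0,"dz":0,"ax":0,"ay":0,"az":0,"grip":0.045},
    {"dx":0,"dy":0,"dz":0,"ax":0,"ay":0,"az":0,"grip":0.05},
    {"dx":0,"dy":0,"dz":0,"ax":0,"ay":0,"az":0,"grip":0.055}
  ]
}}

```text
time_s: 8.3
eef_pos: [0.6684, -0.0399, 0.0685]
tool_rot: [-1.711, -2.053, 0.651]
ft_force: [-0.4, 1.0, -1.8]
grip_width: 0.053
gripper_force: 0.6
```

{"api": "carry_out", "payload": {
  "increments": [
    {"dx":0,"dy":0,"dz":0,"ax":0,"ay":0,"az":0,"grip":0.06},
    {"dx":0,"dy":0,"dz":0,"ax":0,"ay":0,"az":0,"grip":0.065},
    {"dx":0,"dy":0,"dz":0,"ax":0,"ay":0,"az":0,"grip":0.07},
    {"dx":0,"dy":0,"dz":0,"ax":0,"ay":0,"az":0,"grip":0.075},
    {"dx":0,"dy":0,"dz":0,"ax":0,"ay":0,"az":0,"grip":0.08},
    {"dx":0,"dy":0,"dz":0,"ax":0,"ay":0,"az":0,"grip":0.084},
    {"dx":0,"dy":0,"dz":0,"ax":0,"ay":0,"az":0,"grip":0.088},
    {"dx":0,"dy":0,"dz":0,"ax":0,"ay":0,"az":0,"grip":0.088}
  ]
}}

```text
time_s: 8.97
eef_pos: [0.6686, -0.0399, 0.0687]
tool_rot: [-1.712, -2.054, 0.651]
ft_force: [0.3, 0.4, -2.5]
grip_width: 0.0879
gripper_force: 0.8
```

Run:
```python
from h import *
p,d=r.camera('scene'); cv2.imwrite('pics/f1.png',cv2.resize(p[165:225,265:345],None,fx=8,fy=8,interpolation=cv2.INTER_CUBIC))
```

```text
(no output)
```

View pics/f1.png

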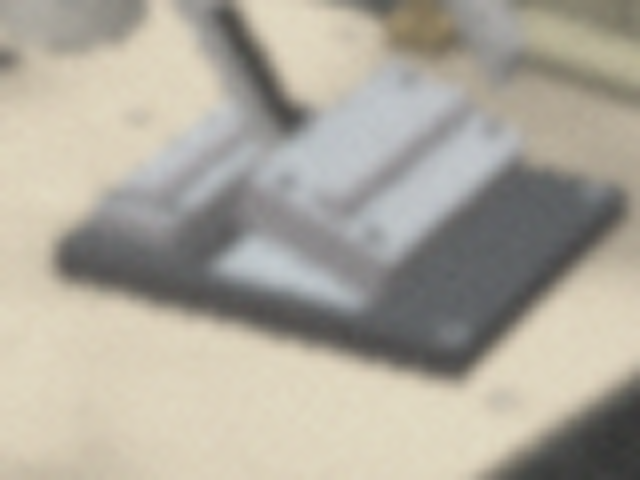

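As planned, the plate leans bar-up on the back finger, with its upper edge near (250,190) and its lower edge on the rim at about (370,300). Retract along the tool.

{"api": "carry_out", "payload": {
  "increments": [
    {"dx":0,"dy":0,"dz":-0.003,"ax":0,"ay":0,"az":0,"grip":0.088},
    {"dx":0,"dy":0,"dz":-0.004,"ax":0,"ay":0,"az":0,"grip":0.088},
    {"dx":0,"dy":0,"dz":-0.006,"ax":0,"ay":0,"az":0,"grip":0.088},
    {"dx":0,"dy":0,"dz":-0.01,"ax":0,"ay":0,"az":0,"grip":0.088},
    {"dx":0,"dy":0,"dz":-0.015,"ax":0,"ay":0,"az":0,"grip":0.088},
    {"dx":0,"dy":0,"dz":-0.02,"ax":0,"ay":0,"az":0,"grip":0.088},
    {"dx":0,"dy":0,"dz":-0.02,"ax":0,"ay":0,"az":0,"grip":0.088},
    {"dx":0,"dy":0,"dz":-0.02,"ax":0,"ay":0,"az":0,"grip":0.088}
  ]
}}

```text
time_s: 9.68
eef_pos: [0.7243, -0.0296, 0.1511]
tool_rot: [-1.712, -2.053, 0.651]
ft_force: [0.3, -0.2, 0.8]
grip_width: 0.0879
gripper_force: 0.0
```

Run:
```python
from h import *
p,d=r.camera('scene'); cv2.imwrite('pics/g1.png',cv2.resize(p[165:225,265:345],None,fx=8,fy=8,interpolation=cv2.INTER_CUBIC))
print(r.state()['eef_pos'])
```

```text
[ 0.72668159 -0.02927785  0.15332649]
```

View pics/g1.png

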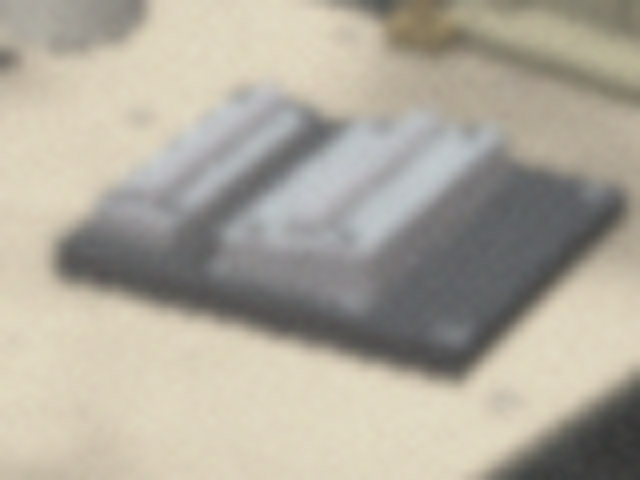

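The plate has fallen flat, roller up, with its near end at about (365,290). I check seating from the depth, relative to the sill.

```bash
cat > seat.py <<'E'
from h import *
import sys
np.set_printoptions(precision=1,suppress=True,linewidth=150)
def prof(n,k=6):
    d=np.median([r.camera(n)[1] for _ in range(k)],0); X=cloud(n,d).reshape(-1,3)
    c,s=np.cos(np.radians(YAW)),np.sin(np.radians(YAW))
    q=X[:,:2]-PC; b=np.c_[q@[c,s],q@[-s,c],X[:,2]]*1000
    for y0,y1 in((-50,-20),(-20,20),(20,50)):
        print(n,y0,[(x,round(float(np.median(b[m,2])),1),int(m.sum())) for x in range(-76,80,6) for m in[(b[:,0]>x)&(b[:,0]<x+6)&(b[:,1]>y0)&(b[:,1]<y1)&(b[:,2]<80)] if m.sum()>5])
if __name__=='__main__':
    for n in sys.argv[1:]: prof(n)
E
python3 seat.py scene
```

```text
scene -50 [(-76, -314.2, 22), (-70, -647.1, 21), (-64, -648.0, 18), (-58, -314.5, 22), (-52, -314.2, 20), (-46, 22.8, 52), (-40, -647.5, 20), (-34, -647.4, 19), (-28, -648.6, 19), (-22, 36.3, 18), (-16, 41.9, 10), (-10, 41.8, 6), (8, 31.6, 9), (14, 30.4, 6), (32, 20.8, 29), (38, 30.4, 9), (44, 32.6, 17), (50, 37.3, 12)]
scene -20 [(-76, -647.2, 32), (-70, -648.0, 27), (-64, -646.9, 30), (-58, 17.7, 29), (-52, 17.7, 29), (-46, 23.0, 59), (-40, 37.7, 25), (-34, 37.6, 18), (-28, 36.9, 15), (-22, 36.7, 21), (-16, 41.5, 20), (-10, 42.2, 7), (2, 32.4, 11), (8, 31.3, 12), (14, 30.6, 10), (32, 21.8, 37), (38, 30.2, 13), (44, 33.8, 27), (50, 38.0, 16), (62, 30.7, 7)]
scene 20 [(-76, -648.2, 21), (-70, 17.5, 23), (-64, -647.8, 25), (-58, 17.6, 20), (-52, 18.1, 14), (-46, 27.5, 41), (-40, 38.5, 10), (-34, 37.7, 11), (-28, 37.0, 7), (-22, 36.7, 16), (-16, 41.3, 15), (2, 32.3, 8), (8, 31.1, 9), (14, 30.5, 6), (26, 16.5, 10), (32, 21.1, 26), (38, 30.2, 18), (44, 31.9, 28), (50, -307.1, 24), (56, -648.2, 13), (62, 30.8, 9)]
```

The near edge is still about 8 mm up on the sill (38 mm against 30 mm at the far edge), and the far edge is in the pocket. So: close the fingers, straighten up behind the plate, and push.

```bash
cat >> h.py <<'E'
def bedp(bx,by,z):
    c,s=np.cos(np.radians(YAW)),np.sin(np.radians(YAW)); return np.r_[PC+[c*bx-s*by,s*bx+c*by],z]
E
python3 - <<'E'
from h import *
print(bedp(-.07,0,.15),bedp(-.07,0,.037)); plan(bedp(-.07,0,.15),tool(YAW),8)
E
```

```text
[ 0.61515    -0.04813634  0.15      ] [ 0.61515    -0.04813634  0.037     ]
err mm [-108.   -18.3    2. ] rot deg [-3.536e+01 -7.000e-02 -2.000e-02]
0 [ 0.0002 -0.0113  0.0077] [-4.42 -0.01 -0.  ]
1 [ 0.0002 -0.0119  0.0068] [-4.42 -0.01 -0.  ]
2 [ 0.0002 -0.0124  0.0059] [-4.42 -0.01 -0.  ]
3 [ 0.0002 -0.0128  0.0049] [-4.42 -0.01 -0.  ]
4 [ 0.0002 -0.0131  0.0039] [-4.42 -0.01 -0.  ]
5 [ 0.0002 -0.0134  0.0029] [-4.42 -0.01 -0.  ]
6 [ 0.0002 -0.0136  0.0019] [-4.42 -0.01 -0.  ]
7 [ 0.0002 -0.0137  0.0008] [-4.42 -0.01 -0.  ]
```

{"api": "carry_out", "payload": {
  "increments": [
    {"dx":0,"dy":-0.0115,"dz":0.0075,"ax":-4.4,"ay":0,"az":0,"grip":0.07},
    {"dx":0,"dy":-0.012,"dz":0.007,"ax":-4.4,"ay":0,"az":0,"grip":0.05},
    {"dx":0,"dy":-0.0125,"dz":0.006,"ax":-4.4,"ay":0,"az":0,"grip":0.03},
    {"dx":0,"dy":-0.013,"dz":0.005,"ax":-4.4,"ay":0,"az":0,"grip":0.01},
    {"dx":0,"dy":-0.013,"dz":0.004,"ax":-4.4,"ay":0,"az":0,"grip":0},
    {"dx":0,"dy":-0.0135,"dz":0.003,"ax":-4.4,"ay":0,"az":0,"grip":0},
    {"dx":0,"dy":-0.0135,"dz":0.002,"ax":-4.4,"ay":0,"az":0,"grip":0},
    {"dx":0,"dy":-0.0135,"dz":0.001,"ax":-4.4,"ay":0,"az":0,"grip":0}
  ]
}}

```text
time_s: 10.7
eef_pos: [0.6137, -0.0494, 0.1502]
tool_rot: [2.011, 2.412, 0.004]
ft_force: [0.5, -0.2, 0.6]
grip_width: 0.0382
gripper_force: 0.0
```

{"api": "carry_out", "payload": {
  "increments": [
    {"dx":0,"dy":0,"dz":0.015,"ax":0,"ay":0,"az":0,"grip":0},
    {"dx":0,"dy":0,"dz":0.015,"ax":0,"ay":0,"az":0,"grip":0},
    {"dx":0,"dy":0,"dz":0.015,"ax":0,"ay":0,"az":0,"grip":0},
    {"dx":0,"dy":0,"dz":0.015,"ax":0,"ay":0,"az":0,"grip":0},
    {"dx":0,"dy":0,"dz":0.015,"ax":0,"ay":0,"az":0,"grip":0},
    {"dx":0,"dy":0,"dz":0.015,"ax":0,"ay":0,"az":0,"grip":0},
    {"dx":0,"dy":0,"dz":0.012,"ax":0,"ay":0,"az":0,"grip":0},
    {"dx":0,"dy":0,"dz":0,"ax":0,"ay":0,"az":0,"grip":0}
  ]
}}

```text
time_s: 11.37
eef_pos: [0.6122, -0.049, 0.0452]
tool_rot: [-2.008, -2.408, 0.005]
ft_force: [0.6, 0.3, -0.4]
grip_width: 0.0002
gripper_force: 0.0
```

```bash
python3 - <<'E'
from h import *
plan(bedp(-.044,0,.037),tool(YAW),1); s=r.state(); print(s['grip_width'],s['ft_force'])
E
python3 seat.py scene | grep 'scene -20'
```

```text
err mm [28.5  5.5 -8.2] rot deg [-0.4  -0.18 -0.05]
0 [0.0003 0.0291 0.008 ] [-0.4  -0.18 -0.05]
0.0001895576963078282 [ 0.5572668   0.33751556 -0.40557895]
scene -20 [(-76, 19.3, 57), (-70, 28.3, 55), (-64, 18.2, 37), (-58, -646.5, 31), (-52, 17.7, 31), (-46, 22.8, 65), (-40, 37.5, 23), (-34, 37.7, 18), (-28, 37.1, 13), (-22, 37.3, 24), (-16, 41.6, 17), (-10, 42.1, 8), (2, 32.5, 11), (8, 31.7, 11), (14, 30.9, 10), (32, 20.8, 35), (38, 30.2, 18), (44, 33.4, 27), (50, 37.8, 14), (62, 30.3, 6)]
```

{"api": "carry_out", "payload": {
  "increments": [
    {"dx":0,"dy":0,"dz":0.004,"ax":0,"ay":0,"az":0,"grip":0},
    {"dx":0,"dy":0,"dz":0.004,"ax":0,"ay":0,"az":0,"grip":0},
    {"dx":0,"dy":0.004,"dz":0,"ax":0,"ay":0,"az":0,"grip":0},
    {"dx":0,"dy":0.004,"dz":0,"ax":0,"ay":0,"az":0,"grip":0},
    {"dx":0,"dy":0.004,"dz":0,"ax":0,"ay":0,"az":0,"grip":0},
    {"dx":0,"dy":0.003,"dz":0,"ax":0,"ay":0,"az":0,"grip":0},
    {"dx":0,"dy":0.003,"dz":0,"ax":0,"ay":0,"az":0,"grip":0},
    {"dx":0,"dy":0.002,"dz":0,"ax":0,"ay":0,"az":0,"grip":0}
  ]
}}

```text
time_s: 12.33
eef_pos: [0.6362, -0.0458, 0.0404]
tool_rot: [-2.011, -2.413, -0.001]
ft_force: [-1.4, 0.2, 0.0]
grip_width: -0.0001
gripper_force: 0.8
```

```bash
python3 - <<'E'
from h import *
plan(bedp(-.044,0,.037),tool(YAW),1); s=r.state(); print(s['ft_force'])
E
python3 seat.py scene | grep 'scene -20'
```

```text
err mm [ 4.5  2.3 -3.4] rot deg [ 0.02 -0.02 -0.03]
0 [0.0015 0.0049 0.0034] [ 0.02 -0.02 -0.03]
[-1.35536202  0.16671302  0.01591147]
scene -20 [(-76, 17.6, 33), (-70, 45.4, 72), (-64, 23.8, 64), (-58, 29.7, 51), (-52, 37.8, 66), (-46, 26.8, 61), (-40, -647.9, 15), (-34, 37.6, 16), (-28, 37.3, 13), (-22, 37.3, 21), (-16, 41.3, 19), (-10, 42.2, 8), (2, 32.5, 12), (8, 31.7, 12), (14, 30.8, 10), (32, 21.9, 35), (38, 30.2, 17), (44, 34.0, 27), (50, 37.9, 14), (56, 37.2, 6), (62, 30.3, 6)]
```

{"api": "carry_out", "payload": {
  "increments": [
    {"dx":0.001,"dy":0,"dz":0.0035,"ax":0,"ay":0,"az":0,"grip":0},
    {"dx":0,"dy":0.001,"dz":0,"ax":0,"ay":0,"az":0,"grip":0},
    {"dx":0,"dy":0.001,"dz":0,"ax":0,"ay":0,"az":0,"grip":0},
    {"dx":0,"dy":0.001,"dz":0,"ax":0,"ay":0,"az":0,"grip":0},
    {"dx":0,"dy":0.001,"dz":0,"ax":0,"ay":0,"az":0,"grip":0},
    {"dx":0,"dy":0.001,"dz":0,"ax":0,"ay":0,"az":0,"grip":0},
    {"dx":0,"dy":0,"dz":0,"ax":0,"ay":0,"az":0,"grip":0},
    {"dx":0,"dy":0,"dz":0,"ax":0,"ay":0,"az":0,"grip":0}
  ]
}}

```text
time_s: 13.3
eef_pos: [0.6402, -0.0439, 0.0366]
tool_rot: [-2.011, -2.412, -0.0]
ft_force: [-2.5, -0.1, -1.7]
grip_width: 0.0002
gripper_force: 1.0
```

```bash
python3 - <<'E'
from h import *
plan(bedp(-.044,0,.037),tool(YAW),1); s=r.state(); print(s['ft_force'])
E
python3 seat.py scene | grep 'scene -20'
```

```text
err mm [0.5 0.5 0.4] rot deg [-0.02 -0.04 -0.03]
0 [ 0.0004  0.0006 -0.0004] [-0.02 -0.04 -0.03]
[-2.47946606 -0.08077646 -1.69823462]
scene -20 [(-76, -648.0, 30), (-70, -648.3, 24), (-64, 41.5, 90), (-58, 32.6, 62), (-52, 28.5, 62), (-46, 35.3, 55), (-40, 33.8, 51), (-34, 37.5, 11), (-28, 37.1, 11), (-22, 36.5, 14), (-16, 38.4, 21), (-10, 41.7, 17), (8, 32.0, 9), (14, 31.1, 14), (20, 30.7, 6), (32, 23.6, 25), (38, 30.0, 19), (44, 33.5, 27), (50, 37.7, 14), (56, -306.5, 6), (62, 30.8, 6)]
```

Sliding with only 2.5 N. Keep pushing.

{"api": "carry_out", "payload": {
  "increments": [
    {"dx":0,"dy":0.001,"dz":0,"ax":0,"ay":0,"az":0,"grip":0},
    {"dx":0,"dy":0.001,"dz":0,"ax":0,"ay":0,"az":0,"grip":0},
    {"dx":0,"dy":0.001,"dz":0,"ax":0,"ay":0,"az":0,"grip":0},
    {"dx":0,"dy":0,"dz":0,"ax":0,"ay":0,"az":0,"grip":0},
    {"dx":0,"dy":0,"dz":0,"ax":0,"ay":0,"az":0,"grip":0},
    {"dx":0,"dy":0,"dz":0,"ax":0,"ay":0,"az":0,"grip":0},
    {"dx":0,"dy":0,"dz":0,"ax":0,"ay":0,"az":0,"grip":0},
    {"dx":0,"dy":0,"dz":0,"ax":0,"ay":0,"az":0,"grip":0}
  ]
}}

```text
time_s: 14.27
eef_pos: [0.6438, -0.0435, 0.0371]
tool_rot: [2.011, 2.413, 0.002]
ft_force: [0.2, 0.4, 0.2]
grip_width: 0.0005
gripper_force: 0.0
```

```bash
python3 seat.py scene; python3 -c "
from h import *
print(r.state()['ft_force'])"
```

```text
scene -50 [(-76, -314.3, 24), (-70, -648.2, 20), (-64, -647.1, 19), (-58, -647.5, 23), (-52, -315.1, 20), (-46, -648.4, 18), (-40, -649.2, 10), (-34, -649.0, 10), (-28, -648.4, 10), (-16, 31.1, 6), (-10, 36.5, 9), (-4, 37.7, 6), (8, 30.3, 8), (14, 30.7, 11), (20, 30.2, 8), (32, 26.1, 17), (38, 30.4, 11), (44, 33.3, 17), (50, 37.9, 9)]
scene -20 [(-76, -313.9, 30), (-70, -648.6, 28), (-64, -313.7, 34), (-58, 47.1, 94), (-52, 23.2, 64), (-46, 41.2, 61), (-40, 42.4, 33), (-34, 24.5, 40), (-28, 30.4, 13), (-22, 30.3, 11), (-16, 31.2, 22), (-10, 36.8, 22), (-4, 37.6, 11), (8, 30.0, 13), (14, 30.6, 15), (20, 30.2, 12), (32, 25.4, 24), (38, 30.4, 16), (44, 34.2, 28), (50, 38.1, 14), (56, -305.8, 6)]
scene 20 [(-76, 17.6, 19), (-70, -647.5, 25), (-64, -646.8, 24), (-58, 18.1, 18), (-52, 18.3, 16), (-46, 18.8, 12), (-34, 24.9, 36), (-28, 30.3, 11), (-22, 30.6, 10), (-16, 30.8, 17), (-10, 37.2, 17), (-4, 38.1, 6), (8, 30.1, 10), (14, 30.5, 9), (20, 30.2, 11), (32, 24.5, 19), (38, 30.1, 15), (44, 31.0, 29), (50, 36.8, 22), (56, -648.6, 14), (62, 30.7, 7)]
[-0.72372096  1.20218202  0.47608495]
```

The plate dropped in: it is flat at 30.3 mm on both edges and 12 mm above the sill, as it should be. Back off, rise, and check the final state.

{"api": "carry_out", "payload": {
  "increments": [
    {"dx":0,"dy":-0.004,"dz":0,"ax":0,"ay":0,"az":0,"grip":0},
    {"dx":0,"dy":-0.01,"dz":0,"ax":0,"ay":0,"az":0,"grip":0},
    {"dx":0,"dy":-0.01,"dz":-0.01,"ax":0,"ay":0,"az":0,"grip":0},
    {"dx":0,"dy":-0.01,"dz":-0.03,"ax":0,"ay":0,"az":0,"grip":0},
    {"dx":0,"dy":-0.03,"dz":-0.03,"ax":0,"ay":0,"az":0,"grip":0},
    {"dx":0,"dy":-0.04,"dz":-0.03,"ax":0,"ay":0,"az":0,"grip":0},
    {"dx":-0.02,"dy":-0.035,"dz":-0.03,"ax":0,"ay":0,"az":0,"grip":0},
    {"dx":-0.03,"dy":-0.025,"dz":-0.02,"ax":0,"ay":0,"az":0,"grip":0}
  ]
}}

```text
time_s: 15.23
eef_pos: [0.5007, -0.113, 0.1777]
tool_rot: [-2.008, -2.416, -0.002]
ft_force: [1.1, -1.0, -0.4]
grip_width: 0.0006
gripper_force: 0.0
```

```bash
python3 seat.py scene top | grep -v -- '-50 '
python3 - <<'E'
from h import *
out=[]
for n,b in(('scene',(265,165,345,225)),('top',(300,112,385,195))):
    p,d=r.camera(n); out.append(cv2.resize(p[b[1]:b[3],b[0]:b[2]],(400,390),interpolation=cv2.INTER_CUBIC))
cv2.imwrite('pics/z1.png',np.hstack(out))
E
```

```text
scene -20 [(-76, -647.6, 31), (-70, -647.2, 27), (-64, -645.7, 31), (-58, -646.9, 31), (-52, -647.1, 30), (-46, 17.8, 28), (-40, -648.0, 17), (-34, 23.3, 49), (-28, 30.5, 15), (-22, 30.4, 12), (-16, 30.6, 19), (-10, 37.5, 23), (-4, 37.8, 10), (8, 30.3, 13), (14, 30.5, 14), (20, 30.5, 12), (32, 25.1, 23), (38, 30.3, 16), (44, 34.0, 28), (50, 38.0, 14), (62, 30.7, 8)]
scene 20 [(-76, -648.1, 22), (-70, -314.8, 24), (-64, -647.8, 22), (-58, 18.3, 20), (-52, 18.7, 15), (-46, 18.6, 12), (-34, 25.8, 38), (-28, 30.6, 9), (-22, 30.7, 13), (-16, 31.2, 12), (-10, 36.7, 21), (-4, 37.5, 7), (8, 30.5, 10), (14, 30.1, 11), (20, 30.4, 9), (32, 24.5, 17), (38, 30.2, 18), (44, 32.4, 30), (50, 36.8, 23), (56, -649.5, 11), (62, 30.4, 9)]
top -20 [(-76, 21.4, 34), (-70, 21.2, 36), (-64, 21.2, 34), (-58, 21.5, 34), (-52, 22.0, 35), (-46, 21.0, 32), (-40, 21.5, 33), (-34, 19.7, 43), (-28, 33.5, 34), (-22, 33.1, 34), (-16, 33.2, 35), (-10, 36.2, 41), (-4, 40.6, 36), (2, 38.9, 29), (8, 33.5, 33), (14, 33.6, 34), (20, 33.6, 34), (26, 33.3, 25), (32, 21.1, 31), (38, 29.9, 47), (44, 33.7, 36), (50, 39.5, 41), (56, 41.0, 33), (62, 34.6, 28), (68, 32.9, 32), (74, 21.5, 23)]
top 20 [(-76, 21.3, 24), (-70, 21.0, 27), (-64, 21.6, 26), (-58, 21.6, 26), (-52, 21.0, 25), (-46, 21.0, 25), (-40, 21.8, 27), (-34, 20.7, 30), (-28, 33.4, 29), (-22, 33.0, 25), (-16, 33.4, 27), (-10, 36.8, 29), (-4, 41.0, 27), (2, 39.0, 22), (8, 33.6, 28), (14, 33.4, 23), (20, 33.4, 26), (26, 33.4, 18), (32, 21.6, 25), (38, 31.3, 36), (44, 33.9, 29), (50, 39.2, 28), (56, 41.2, 24), (62, 34.7, 21), (68, 33.4, 25), (74, 21.3, 17)]
```

View pics/z1.png

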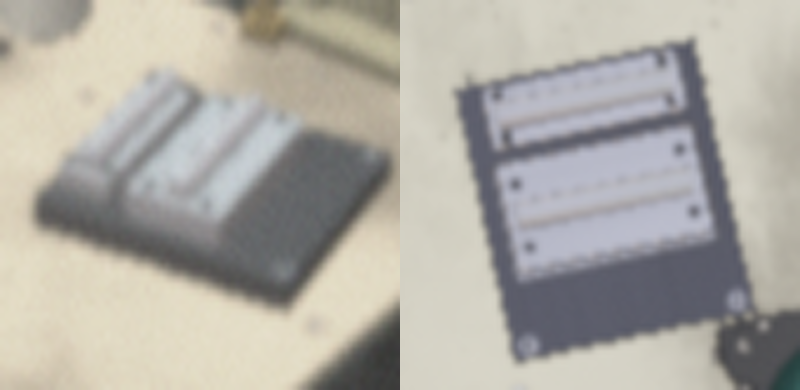

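Both views show the plate flat in the pocket, bar up and square to the bed (top view, about (495..715, 125..280)). Its heights match a seated plate on both sides. Handing in.

```bash
python3 -c "
from workcell import r
print(r.job_done())"
```

```text
the job is handed in; nothing more can be done
None
```

The bearing plate lies flat in the pocket with its roller bar up, released and clear of the gripper. The depth readings match a seated plate, no bystander was approached, and I handed the job in after about 16 s of robot time. The hand-in returned no verdict.

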